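Test-run the paddle-switch polisher and lock it again

TASK

Give the cordless polisher in the bench stand a short test run: flip the red lock-off lever on its paddle switch fully forward (toward the felt wheel), then squeeze the grey paddle all the way in against the body, one finger on the paddle and the other on the rubber grip behind it, and hold it squeezed for a good two seconds. Then let the paddle spring out and flip the red lever fully back to its locked position, leaving the oil bottle, the lacquer jar and the green tin standing where they are.

Things in the scene. Friction and masses are not known exactly. Their poses are not given: they have to be found in the camera images.
- stand: Grey bench stand bolted down; place and heading vary. Origin under the middle of its 100 x 250 x 12 mm base; y along the polisher. Two posts, at y = -110 and +107 mm, end in clamps round the barrel (radius 25 mm, 16 mm wide, a bolt ear on the side away from the robot to 36 mm from the axis); between them the barrel is free all round.
- polisher: Straight blue polisher, barrel 38 mm across, level in the stand. Origin on the barrel axis, 135 mm above the bench, over the stand's origin. y level, along the barrel to the felt wheel ('forward'); z out of the barrel through the paddle, 30 degrees above level, toward the robot; x down and robotward, 30 degrees from straight down: fingers pointing along +x and closing along z take it squarely.
- squeeze_centre (a point): Fixed point on the polisher (axes of polisher) at its y = -5 mm, z = +2 mm: the middle between the outer faces of back grip and paddle there when the paddle is fully in.
- back_grip: Black ribbed rubber strip fixed on the barrel's back, facing away from the paddle, 26 mm wide, y = -65 to +55 mm, its outer face at z = -22 mm of the polisher (origin and axes those of the polisher).
- wheel (a point): Centre of the white felt wheel, 68 mm diameter, 24 mm thick, on the barrel axis at polisher y = +174 mm. At the barrel's other end is the black battery, y = -146 to -198 mm, 58 x 46 mm.
- paddle (a joint): Grey paddle 26 mm wide, 5 thick, 138 long, hinged at its rear (polisher y = -80, z = +23 mm). 0 = out (sloping 0.12 rad off the barrel, outer face at z = +34.5 mm at squeeze_centre); 0.12 = fully in (parallel to the barrel, outer face z = +25.5 mm). Spring: 7 N at paddle_pad to move it, 10 N fully in. Blocked beyond about 0.03 rad while the lock lever is back.
- paddle_pad (a point): On the paddle's outer face, 75 mm forward of its hinge: the place to squeeze. Moves with the paddle.
- lock (a joint): Red lock-off lever, 26 mm wide (along polisher x), 6 thick, standing 43 mm out from its pivot on the paddle. 0 = fully back, locked (leans 0.35 rad rearward of the paddle's normal); 0.95 = fully forward, unlocked (0.6 rad forward). Friction: about 2 N at mid-height moves it along y; it stays where it is left. Starts 0 to 0.15.
- lock_pivot (a point): The red lever's pivot, 122 mm forward of the paddle's hinge and 3 mm out from the paddle's middle plane (about polisher y = +41 mm, z = +41 mm with the paddle out).
- lock_tip (a point): Centre of the red lever's outer end, 43 mm from its pivot.
- oil_bottle: Blue oil bottle with white nozzle, 33 mm diameter, 119 mm tall, standing loose beyond the battery end; origin under its centre. Bystander.
- lacquer_jar: Brown jar with black lid, 54 mm diameter, 76 mm tall, standing loose beyond the felt wheel; origin under its centre. Bystander.
- flux_tin: Shallow green tin, 72 mm diameter, 29 mm tall, lying loose on the robot's side of the stand, near the wheel end; origin under its centre. Bystander.

How it is judged:
On the way, in this order (a step that is already met when the one before it is completed fails the run):
1. the red lock-off lever is flipped forward (over 0.8 rad) with the paddle out (value of joint lock above 0.8 rad and value of joint paddle below 0.05 rad), for 0.1 s.
2. the paddle is squeezed in (over 0.1 rad) with a finger on the rubber back grip (over 3 N) for 1.5 s (value of joint paddle above 0.1 rad and contact force between the fingers and back_grip above 3 N), for 1.5 s.
At the end, for the whole second after the job is handed in: the red lever is back in its locked position (under 0.2 rad), the paddle has sprung out (under 0.025 rad), and bottle, jar and tin stand upright within 30 mm of where they stood (value of joint lock below 0.2 rad and value of joint paddle below 0.025 rad and distance of each of oil_bottle, lacquer_jar, flux_tin from where it was at the start of the episode below 0.03 m and angle between each of oil_bottle, lacquer_jar, flux_tin's own z axis and vertical below 0.4 rad); the robot touches nothing.
It fails at once if the oil bottle is moved over 30 mm or tipped (distance of oil_bottle from where it was at the start of the episode above 0.03 m or angle between oil_bottle's own z axis and vertical above 0.4 rad).
It fails at once if the lacquer jar is moved over 30 mm or tipped (distance of lacquer_jar from where it was at the start of the episode above 0.03 m or angle between lacquer_jar's own z axis and vertical above 0.4 rad).
It fails at once if the green tin is moved over 30 mm or tipped (distance of flux_tin from where it was at the start of the episode above 0.03 m or angle between flux_tin's own z axis and vertical above 0.4 rad).
It also fails if it takes over 45 s, if anything falls off the work surface, if the arm or the gripper's body presses on something with over 40 N, if the wrist force passes 120 N, or if a joint passes its speed limit or range.

ROBOT

A 6-joint arm with a two-finger parallel gripper is mounted at the origin on the work surface; the furniture and walls round the work are solid. World frame = base frame: x ahead of the robot, y to its left, z up, the work surface at z = 0. Lengths are in m, angles in rad, forces in N, time in s.
With the tool pointing down it reaches from about 0.35 to 0.975 m from the base axis. Payload 4.9 kg.
Tool frame: the origin (TCP) lies midway between the tips of the shut fingers; the grasp point (between the pads) lies 19 mm behind it (ctrl.tcp_to_grasp is the distance from the TCP to the grasp point, in m); z points along the fingers, y is the line along which they close (so a half turn about z gives the same grasp; the last joint's range is limited). The gripper opens to 85 mm and grips with 20 to 120 N. Pads are 22 mm wide; open, the fingers measure 114 mm over their backs; the gripper's body (76 mm by 85 mm) begins 54 mm behind the grasp point. The pads swing forward as they close: fully open they stand 13 mm farther back than shut.
Start: joints at [-1.221, 0.053, 1.613, -0, 1.476, -0.119], TCP at [0.282, -0.558, 0.231] pointing down, gripper open.
Joint ranges: [-3.01, 3.01], [-1.01, 2.22], [0.06, 2.58], [-1.02, 4.17], [0.09, 2.62], [-3.14, 3.14]. Speed limits (rad/s): [2.57, 2.57, 3.14, 3.14, 3.14, 3.14].

INTERFACE

Orientations are given as a rotation vector (axis times angle).
In Python, from station import ctrl gives the robot as it stands.
- The arm moves only by the shell command python3 jog.py FILE [FORCE], which reads ROWS from the file FILE. ROWS is a JSON list of rows, 1 to 20 of them, each of 7 numbers: the finger opening in m, then dx, dy, dz in units of 50 mm, then a rotation vector rx, ry, rz in rad; each row is the pose to reach, as a shift and turn from the pose commanded when the command began, along the tool's axes at that moment; what a row does not reach only later rows make up. A row lasts 1/12 s, in which the tool goes at most 0.0417 m and 0.125 rad, less where a joint would pass 70% of its speed; a pose out of reach is approached as far as the arm can. The fingers move at their own pace and stop on an object; FORCE is the grip in N (left out, the last holds). Time passes only in rows, so rows that do not move let the fingers close. It prints the time, the measured TCP pose, the force, the opening and the grip force at its end. Input that does not fit is refused with a message, and nothing moves.
- ctrl.get_obs(): the state, without advancing time (a new reading comes with each control period).
- ctrl.get_image(name): name is "scene" or "top" or "wrist"; returns the picture (480x640x3 uint8, red, green, blue); there is no depth.
- ctrl.camera_params(name): a dict with "fx", "fy", "cx", "cy" (pixels), "k1" (the pictures are not rectified: a ray, as slopes to the right and down, at radius r is drawn at 1 + k1 r^2 times it, then the intrinsics apply), "T" (4x4, takes a point from camera to world coordinates); the wrist camera has in their place "tool_from_camera" (4x4, takes a point from camera to tool coordinates, whose origin is the TCP and whose axes are the flange's). Camera axes: x right, y down, z forward; pixel columns grow to the right and rows downward; lengths in m; the calibration is good to about 2 mm. A picture is of the moment at which its call begins: read the wrist's pose just before it. camera_params takes no time and is no camera call.
- ctrl.finish_job(): hands the job in; it is judged then, once.
The state is a dict: "t": time; "q": joint angles; "dq": joint speeds; "effort": joint torques, N m; "tool_pos": TCP position; "tool_rot": TCP orientation; "contact_force": force on the tool from outside, world axes, zero at the start; "wrist_torque": the same for the moment, N m; "opening": finger opening in m; "grip_force": force on a finger pad.
Only numpy, scipy, OpenCV 4.12 (cv2) and the standard library are available. Lean on these libraries where they do the work, as an engineer would, in place of code of your own. Each camera call takes 0.05 s, during which the arm holds its last target. There are 200 camera calls.

## Working session

There is one attempt and no reset: what is moved stays moved. The work goes in short steps, Python scripts to look and compute and a shell command to move; the robot and the scene stay as the last step left them, time stands still between calls to the robot, and variables do not carry over. Pictures are saved under pics/ and viewed, at most 14 in all, crops included, and the job is handed in when it is done.

```bash
ls; mkdir -p pics; python3 - <<'E'
from station import ctrl
import cv2,numpy as np
o=ctrl.get_obs(); print({k:np.round(v,3) for k,v in o.items()})
for n in ["scene","top"]:
    cv2.imwrite(f"pics/{n}0.png",ctrl.get_image(n)[:,:,::-1])
for n in ["scene","top","wrist"]: print(n,{k:np.round(v,4).tolist() for k,v in ctrl.camera_params(n).items()})
E
```

```text
jog.py
pics
station.py
{'t': np.float64(0.0), 'q': array([-1.221,  0.053,  1.614, -0.   ,  1.476, -0.119]), 'dq': array([-0.001, -0.001,  0.   ,  0.002,  0.003,  0.002]), 'effort': array([ 0.0000e+00, -3.9368e+01, -3.7018e+01, -0.0000e+00,  7.0000e-03,
        0.0000e+00]), 'tool_pos': array([ 0.282, -0.557,  0.23 ]), 'tool_rot': array([-3.054, -0.729,  0.   ]), 'contact_force': array([ 0.077,  0.505, -0.162]), 'wrist_torque': array([ 0.071,  0.016, -0.01 ]), 'grip_force': np.float64(0.0), 'opening': np.float64(0.085)}
scene {'fx': 501.1641, 'fy': 501.1641, 'cx': 321.1068, 'cy': 236.8328, 'k1': -0.0656, 'T': [[-0.7201, -0.4299, 0.5447, -0.016], [-0.6939, 0.4498, -0.5623, 0.5576], [-0.0032, -0.7829, -0.6222, 0.675], [0.0, 0.0, 0.0, 1.0]]}
top {'fx': 559.9717, 'fy': 559.9717, 'cx': 310.1476, 'cy': 243.6555, 'k1': 0.0055, 'T': [[0.0168, -0.992, 0.1253, 0.3169], [-0.9998, -0.0173, -0.003, 0.0462], [0.0051, -0.1252, -0.9921, 1.3931], [0.0, 0.0, 0.0, 1.0]]}
wrist {'fx': 348.4172, 'fy': 348.4172, 'cx': 321.4846, 'cy': 237.7359, 'k1': 0.0066, 'tool_from_camera': [[0.0011, -0.9492, -0.3146, 0.0821], [1.0, 0.0008, 0.0012, -0.0005], [-0.0009, -0.3146, 0.9492, -0.1419], [0.0, 0.0, 0.0, 1.0]]}
```

View pics/scene0.png

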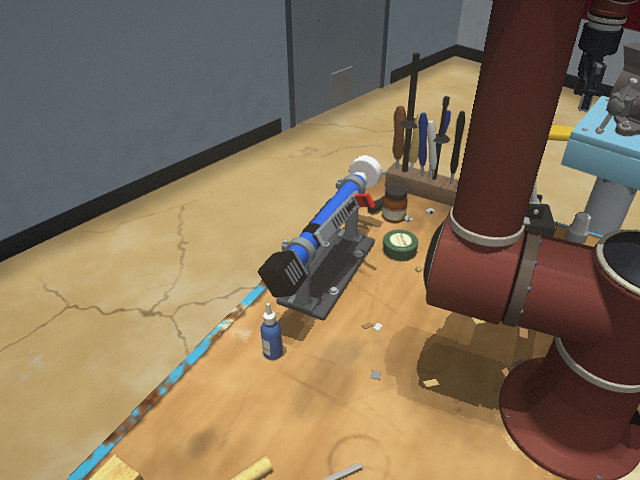

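View pics/top0.png

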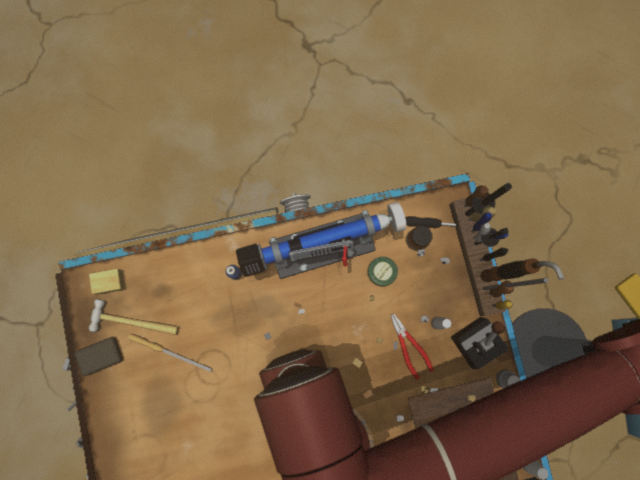

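Scene picture: battery near (282,272), wheel (366,170), red lever (364,201), bottle (271,338). Top picture: battery (250,260), wheel (397,217), lever (347,257), jar (419,238), tin (382,271). I'll enlarge both.

```bash
python3 - <<'E'
import cv2
a=cv2.imread("pics/scene0.png")[150:330,250:450]; cv2.imwrite("pics/s1.png",cv2.resize(a,None,fx=3.3,fy=3.3,interpolation=cv2.INTER_CUBIC)[:600])
a=cv2.imread("pics/top0.png")[190:310,220:440]; cv2.imwrite("pics/t1.png",cv2.resize(a,None,fx=3.6,fy=3.6,interpolation=cv2.INTER_CUBIC))
E
```

```text
(no output)
```

View pics/s1.png

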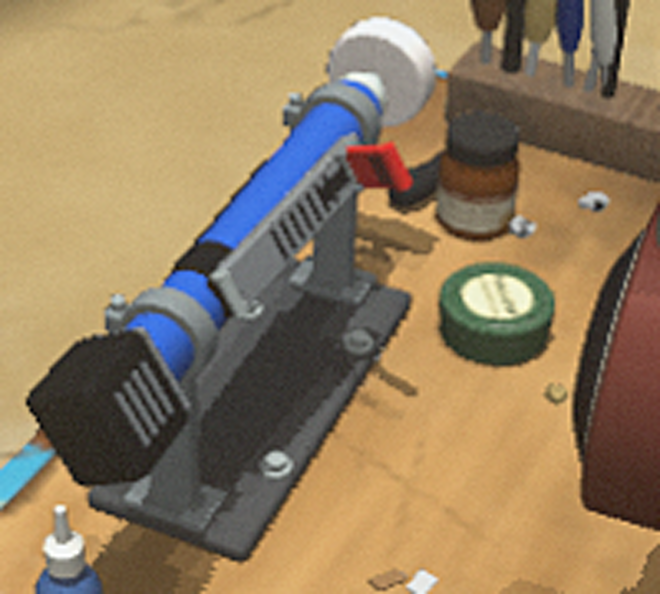

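View pics/t1.png

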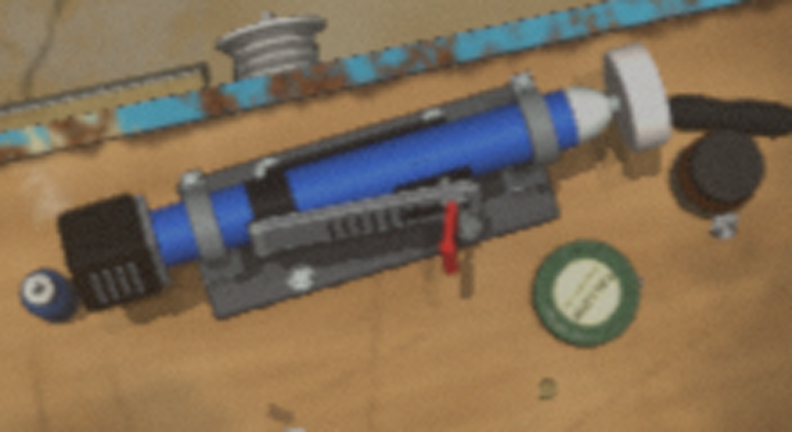

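Scene crop: wheel silhouette centre ≈ (383,71), battery ≈ (108,408), lever between (347,147) and (411,188). Top crop: wheel ≈ (636,98), battery ≈ (114,251), lever root (452,203), tip (449,272).

```bash
cat > h.py <<'E'
import numpy as np
from station import ctrl
from scipy.spatial.transform import Rotation as R
from scipy.optimize import least_squares
def S(u,v): return (250+u/3.3,150+v/3.3)
def Tp(u,v): return (220+u/3.6,190+v/3.6)
def proj(p,P,T):
    c=np.linalg.inv(T)@np.append(p,1); s=c[:2]/c[2]; s=s*(1+P["k1"]*(s@s))
    return np.array([P["fx"]*s[0]+P["cx"],P["fy"]*s[1]+P["cy"]])
def cam(n): P=ctrl.camera_params(n); return P,P["T"]
def frame(psi): # psi: heading of polisher y (angle in world xy); robotward = -x-ish
    y=np.array([np.cos(psi),np.sin(psi),0]); h=np.array([y[1],-y[0],0])
    z=np.cos(np.pi/6)*h+np.array([0,0,.5]); return np.column_stack([np.cross(y,z),y,z])
def tri(obs): # [(P,T,(u,v))]
    f=lambda p:np.concatenate([proj(p,P,T)-np.array(o) for P,T,o in obs])
    r=least_squares(f,[.7,0,.1]); return r.x,np.abs(r.fun).max()
def pad(yp,zp=0,xp=0): return np.array([xp,yp,zp])
def paddle_pt(a,b,th): # a along paddle from hinge, b out from mid plane
    ph=.12-th; return np.array([0,-.08+a*np.cos(ph)-b*np.sin(ph),.023+a*np.sin(ph)+b*np.cos(ph)])
def lever(l,lk,th=0): # point l from pivot
    ph=.12-th; lp=paddle_pt(.122,.003,th); g=lk-.35-ph  # forward lean from polisher z
    return lp+l*np.array([0,np.sin(g),np.cos(g)])
E
python3 - <<'E'
from h import *
s=cam("scene");t=cam("top")
w=tri([(*s,S(383,71)),(*t,Tp(636,98))]);b=tri([(*s,S(108,408)),(*t,Tp(114,251))])
print("wheel",w,"batt",b,"len",np.linalg.norm(w[0]-b[0]))
d=w[0]-b[0];psi=np.arctan2(d[1],d[0]);O=w[0]-d/np.linalg.norm(d)*.174
F=frame(psi);print("psi",psi,"O",O,"\n",F.round(3))
for nm,p in [("root",lever(0,0)),("tip0",lever(.043,0)),("tip.15",lever(.043,.15)),("hinge",paddle_pt(0,0,0)),("clampF",[0,.107,0]),("clampR",[0,-.11,0])]:
    p=O+F@p; a=proj(p,*s);c=proj(p,*t)
    print(nm,p.round(3),((a-[250,150])*3.3).round(),((c-[220,190])*3.6).round())
for nm,o,z in [("tin",Tp(586,293),.02),("jar",Tp(722,170),.06),("bottle",Tp(43,293),.09)]:
    f=lambda q:proj(np.array([q[0],q[1],z]),*t)-o
    print(nm,least_squares(f,[.7,0]).x)
E
```

```text
wheel (array([ 0.54084938, -0.15348151,  0.1339009 ]), np.float64(0.3627506563223051)) batt (array([0.43880133, 0.17536553, 0.13018922]), np.float64(0.6276494238792907)) len 0.3443369794725432
psi -1.2698980776454336 O [0.48928257 0.01269113 0.13202532] 
 [[-0.478  0.296 -0.827]
 [-0.148 -0.955 -0.257]
 [-0.866  0.     0.5  ]]
root [ 0.468 -0.037  0.152] [352. 168.] [452. 205.]
tip0 [ 0.43  -0.028  0.171] [396. 173.] [439. 262.]
tip.15 [ 0.43  -0.034  0.173] [404. 166.] [450. 262.]
hinge [0.447 0.083 0.144] [230. 294.] [258. 237.]
clampF [ 0.521 -0.09   0.132] [341. 126.] [534. 126.]
clampR [0.457 0.118 0.132] [169. 334.] [204. 222.]
tin [ 0.42468559 -0.13761866]
jar [ 0.50543059 -0.22310706]
bottle [0.4131621  0.22323591]
```

The fit agrees with the stated sizes: reprojections are within about 3 mm and the wheel to battery length is 344 mm (346 expected). First I lift straight up to clear the tool rack, then work out the hover pose.

The manual's scale: shifts go in units of 50 mm. Converting my numbers, -0.2 m is -4, -0.16 m is -3.2.

```bash
cat >> h.py <<'E'
PSI=-1.2699; O=np.array([.4893,.0127,.1345])
def goal(px,py,pz):
    F=frame(PSI); return O+F@np.array([px,py,pz]), R.from_matrix(np.column_stack([-F[:,1],-F[:,2],F[:,0]]))
def delta(px,py,pz):
    o=ctrl.get_obs(); r=R.from_rotvec(o["tool_rot"]); p,g=goal(px,py,pz)
    F=frame(PSI); print("t",round(float(o["t"]),2),"now at (polisher mm)",(F.T@(o["tool_pos"]-O)*1e3).round(1),"q",o["q"].round(2),"f tool",r.inv().apply(o["contact_force"]).round(1),"open",round(float(o["opening"]),4),"grip",round(float(o["grip_force"]),1))
    print("d",r.inv().apply(p-o["tool_pos"]).round(4),"rot",(r.inv()*g).as_rotvec().round(4),"goal",p.round(3))
E
echo '[[0,0,0,-0.8,0,0,0],[0,0,0,-1.6,0,0,0],[0,0,0,-2.4,0,0,0],[0,0,0,-3.2,0,0,0],[0,0,0,-4,0,0,0],[0,0,0,-4,0,0,0],[0,0,0,-4,0,0,0]]' > mv.in && python3 jog.py mv.in 20
python3 -c "
from h import *
delta(-.2,0,.075)"
```

```text
t: 0.68
tool_pos: [0.2827, -0.5582, 0.4353]
tool_rot: [3.049, 0.728, 0.001]
contact_force: [-0.8, 0.7, -1.3]
opening: 0.0006
grip_force: 0.0
t 0.68 now at (polisher mm) [-77.2 484.  467.8] q [-1.22  0.01  1.32 -0.    1.8  -0.12] f tool [-0.4 -1.   1.3] open 0.0006 grip 0.0
d [ 0.4769 -0.4107  0.087 ] rot [ 0.4389 -0.3616 -1.3701] goal [0.523 0.023 0.345]
```

```bash
echo '[[0,9.54,-8.22,1.74,0.439,-0.362,-1.37],[0,9.54,-8.22,1.74,0.439,-0.362,-1.37],[0,9.54,-8.22,1.74,0.439,-0.362,-1.37],[0,9.54,-8.22,1.74,0.439,-0.362,-1.37],[0,9.54,-8.22,1.74,0.439,-0.362,-1.37],[0,9.54,-8.22,1.74,0.439,-0.362,-1.37],[0,9.54,-8.22,1.74,0.439,-0.362,-1.37],[0,9.54,-8.22,1.74,0.439,-0.362,-1.37],[0,9.54,-8.22,1.74,0.439,-0.362,-1.37],[0,9.54,-8.22,1.74,0.439,-0.362,-1.37],[0,9.54,-8.22,1.74,0.439,-0.362,-1.37],[0,9.54,-8.22,1.74,0.439,-0.362,-1.37],[0,9.54,-8.22,1.74,0.439,-0.362,-1.37],[0,9.54,-8.22,1.74,0.439,-0.362,-1.37],[0,9.54,-8.22,1.74,0.439,-0.362,-1.37],[0,9.54,-8.22,1.74,0.439,-0.362,-1.37],[0,9.54,-8.22,1.74,0.439,-0.362,-1.37],[0,9.54,-8.22,1.74,0.439,-0.362,-1.37]]' > mv.in && python3 jog.py mv.in
python3 - <<'E'
from h import *
import cv2
delta(-.1,0,.075)
o=ctrl.get_obs(); im=ctrl.get_image("wrist"); cv2.imwrite("pics/w1.png",im[:,:,::-1])
T=np.eye(4);T[:3,:3]=R.from_rotvec(o["tool_rot"]).as_matrix();T[:3,3]=o["tool_pos"]
P=ctrl.camera_params("wrist");T=T@P["tool_from_camera"];F=frame(PSI);np.save("w1T.npy",T)
for nm,p in [("root",lever(0,0)),("tip0",lever(.043,0)),("tip.15",lever(.043,.15)),("hinge",paddle_pt(0,0,0)),("wheel",[0,.174,0]),("clampR",[0,-.11,0])]: print(nm,proj(O+F@p,P,T).round())
E
```

```text
t: 2.18
tool_pos: [0.5216, 0.0247, 0.3424]
tool_rot: [-1.635, -2.226, 0.596]
contact_force: [-0.2, -1.0, 0.1]
opening: 0.0001
grip_force: 0.0
t 2.18 now at (polisher mm) [-197.2   -1.9   74.1] q [-0.01  0.1   1.44 -0.18  2.1  -0.37] f tool [-0.9 -0.5  0.2] open 0.0001 grip 0.0
d [-0.0024 -0.0005  0.0972] rot [-0.0044 -0.0055  0.0044] goal [0.475 0.008 0.259]
root [353. 249.]
tip0 [316. 231.]
tip.15 [314. 237.]
hinge [376. 127.]
wheel [384. 358.]
clampR [404.  92.]
```

View pics/w1.png

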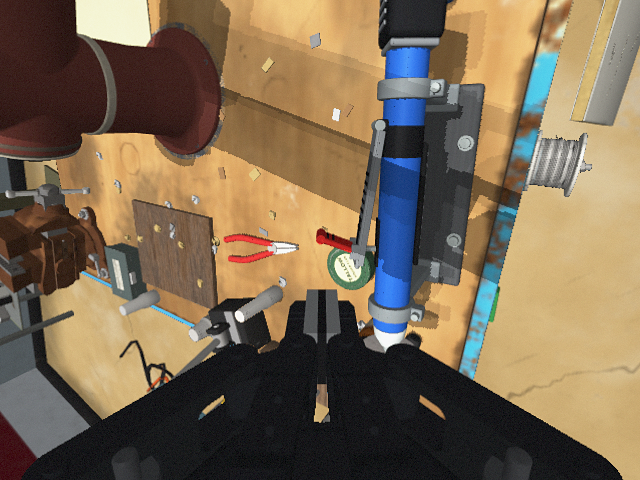

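Wrist view: the lever shows red from tip (320,235) to root (357,250), the hinge is at (379,126), and the rear clamp at (404,90). Model predictions are within 4 px. I'll enlarge it and refine the fit.

```bash
python3 - <<'E'
import cv2
a=cv2.imread("pics/w1.png")[75:345,290:490]; cv2.imwrite("pics/w1c.png",cv2.resize(a,None,fx=2.2,fy=2.2,interpolation=cv2.INTER_CUBIC))
E
```

```text
(no output)
```

View pics/w1c.png

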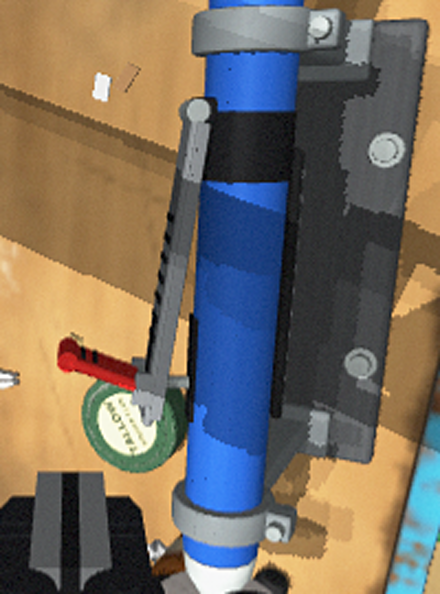

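Crop: lever tip end at (67,357), hinge pin at (198,110), barrel axis through (251,80), (238,250) and (225,470). Lever looks fully back.

```bash
python3 - <<'E'
from h import *
s=cam("scene");t=cam("top");P=ctrl.camera_params("wrist");T=np.load("w1T.npy")
W=lambda u,v:np.array([290+u/2.2,75+v/2.2])
def res(q,wt=True):
    o=q[:3];F=frame(q[3]);r=[]
    for py,a,b in [(.174,S(383,71),Tp(636,98)),(-.172,S(108,408),Tp(114,251))]:
        p=o+F@[0,py,0]; r+=list(proj(p,*s)-a)+list(proj(p,*t)-b)
    A=proj(o+F@[0,-.1,0],P,T);B=proj(o+F@[0,.1,0],P,T)
    for c in [W(251,80),W(238,250),W(225,470)]:
        r.append(.5*(A[0]+(B-A)[0]*(c-A)[1]/(B-A)[1]-c[0]))
    e=np.array([-.013,0,0])
    r+=list(.5*(proj(o+F@(paddle_pt(0,0,0)+e),P,T)-W(198,110)))
    r+=list(.5*(proj(o+F@(lever(.041,q[4])+e),P,T)-W(67,357)))
    r.append((o[2]-.135)/.001); return np.array(r)
f=least_squares(res,[.489,.0127,.134,-1.27,.05]);print(f.x.round(4));print(f.fun.round(1))
E
```

```text
[ 0.4901  0.0131  0.1339 -1.2653  0.0143]
[-0.4 -0.1 -0.5 -1.  -0.2 -1.  -1.5 -0.6 -0.6 -0.3 -0.8 -0.4  1.1 -0.9
 -0.5 -1.1]
```

Consistent across three cameras. Next: lower the shut fingers behind the lever.

```bash
sed -i 's/^PSI=.*/PSI=-1.2653; O=np.array([.4901,.0131,.1341])/' h.py; python3 -c "
from h import *
delta(.010,-.003,.075)"
```

```text
t 2.23 now at (polisher mm) [-197.7   -0.9   75.6] q [-0.02  0.1   1.44 -0.18  2.1  -0.37] f tool [-0.5 -0.4 -0. ] open -0.0002 grip 0.0
d [0.0004 0.0013 0.2077] rot [-0.003  -0.0082 -0.0011] goal [ 0.422 -0.005  0.163]
```

```bash
echo '[[0,0,0,0.8,-0.003,-0.008,0],[0,0,0,1.6,-0.003,-0.008,0],[0,0,0,2.4,-0.003,-0.008,0],[0,0,0,3,-0.003,-0.008,0],[0,0,0,3.6,-0.003,-0.008,0],[0,0,0,3.9,-0.003,-0.008,0],[0,0,0.02,4.14,-0.003,-0.008,0],[0,0,0.02,4.14,-0.003,-0.008,0],[0,0,0.02,4.14,-0.003,-0.008,0]]' > mv.in && python3 jog.py mv.in
python3 - <<'E'
from h import *
import cv2
delta(.01,.037,.075)
a=ctrl.get_image("wrist")[:,:,::-1];b=ctrl.get_image("scene")[130:300,260:430,::-1]
cv2.imwrite("pics/c2.png",np.hstack([cv2.resize(a[140:380,180:480],None,fx=1.33,fy=1.33),cv2.resize(b,(319,319))]))
E
```

```text
t: 2.98
tool_pos: [0.4237, -0.0055, 0.165]
tool_rot: [-1.642, -2.234, 0.596]
contact_force: [0.0, -0.7, -0.2]
opening: -0.0003
grip_force: 0.0
t 2.98 now at (polisher mm) [ 7.7 -2.2 75.1] q [-0.07 -0.02  1.86 -0.19  1.78 -0.37] f tool [-0.7 -0.1  0.3] open -0.0003 grip 0.0
d [-0.0392  0.0002  0.0023] rot [ 0.0027 -0.0004 -0.0024] goal [ 0.435 -0.043  0.163]
```

View pics/c2.png

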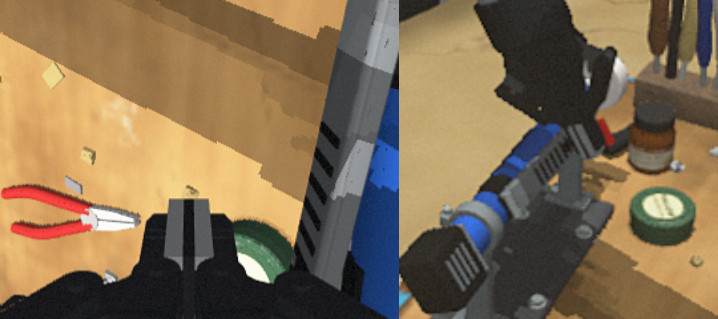

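Left panel: shut fingers at (188,225) stand clear robotward of the paddle, with the lever hidden ahead of them. Right panel: the lever (605,135) is just forward of the fingers. Now push forward.

```bash
echo '[[0,-0.16,0,0.04,0,0,0],[0,-0.32,0,0.04,0,0,0],[0,-0.44,0,0.04,0,0,0],[0,-0.56,0,0.04,0,0,0],[0,-0.66,0,0.04,0,0,0],[0,-0.74,0,0.04,0,0,0],[0,-0.78,0,0.04,0,0,0],[0,-0.78,0,0.04,0,0,0],[0,-0.78,0,0.04,0,0,0]]' > mv.in && python3 jog.py mv.in
python3 -c "
from h import *
delta(.01,.040,.075)"
```

```text
t: 3.83
tool_pos: [0.4345, -0.0425, 0.1628]
tool_rot: [-1.641, -2.235, 0.597]
contact_force: [-0.1, -0.6, -0.2]
opening: 0.0002
grip_force: 0.0
t 3.83 now at (polisher mm) [10.  36.3 74.7] q [-0.13  0.    1.84 -0.22  1.77 -0.43] f tool [-0.6 -0.2  0.3] open 0.0002 grip 0.0
d [-0.0037 -0.0003  0.    ] rot [ 0.0023  0.0006 -0.0012] goal [ 0.435 -0.046  0.163]
```

In the tool's units: -0.003 m is -0.06, -0.002 m is -0.04.

```bash
echo '[[0,-0.02,0,0,0,0,0],[0,-0.04,0,0,0,0,0],[0,-0.06,0,0,0,0,0],[0,-0.06,0,0,0,0,0]]' > mv.in && python3 jog.py mv.in
python3 - <<'E'
from h import *
import cv2
delta(.01,.042,.075)
a=ctrl.get_image("top")[190:310,300:460,::-1];b=ctrl.get_image("scene")[130:300,260:430,::-1]
cv2.imwrite("pics/c3.png",np.hstack([cv2.resize(a,(425,319)),cv2.resize(b,(319,319))]))
E
```

```text
t: 4.17
tool_pos: [0.4354, -0.045, 0.1628]
tool_rot: [-1.64, -2.235, 0.596]
contact_force: [-0.2, 1.2, -0.1]
opening: 0.0
grip_force: 0.5
t 4.17 now at (polisher mm) [10.  38.9 74.7] q [-0.14  0.01  1.84 -0.22  1.77 -0.43] f tool [ 1.2  0.2 -0. ] open 0.0 grip 0.5
d [-0.0031 -0.0003  0.    ] rot [ 0.0023  0.     -0.0006] goal [ 0.436 -0.048  0.163]
```

View pics/c3.png

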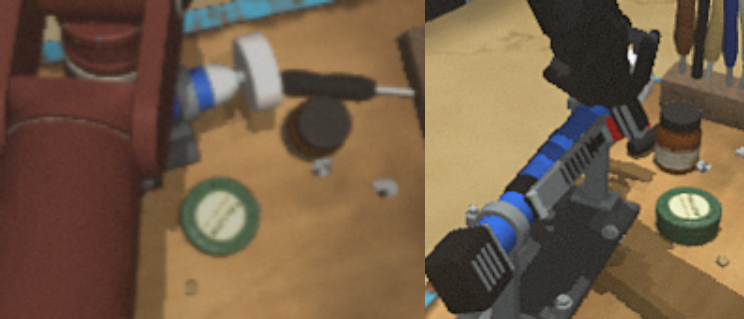

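The arm hides the lever from the top camera; in the scene panel the fingers (625,115) overlap the lever. The force is about 2 N, so friction only. Continue until the stop is felt.

```bash
echo '[[0,-0.02,0,0,0,0,0],[0,-0.04,0,0,0,0,0],[0,-0.05,0,0,0,0,0],[0,-0.05,0,0,0,0,0]]' > mv.in && python3 jog.py mv.in | sed -n '2p;4p'; echo '[[0,-0.02,0,0,0,0,0],[0,-0.04,0,0,0,0,0],[0,-0.05,0,0,0,0,0],[0,-0.05,0,0,0,0,0]]' > mv.in && python3 jog.py mv.in| sed -n '2p;4p'
python3 -c "
from h import *
delta(.01,.042,.075)"
```

```text
tool_pos: [0.4356, -0.0457, 0.1627]
contact_force: [-1.2, 9.0, 0.8]
tool_pos: [0.436, -0.046, 0.1624]
contact_force: [-2.0, 15.9, 1.8]
t 4.93 now at (polisher mm) [10.1 40.1 74.3] q [-0.14  0.01  1.84 -0.21  1.77 -0.44] f tool [15.8  1.7 -2.8] open 0.0002 grip 6.8
d [-0.0019 -0.0008 -0.0002] rot [ 0.0028 -0.0089  0.0037] goal [ 0.436 -0.048  0.163]
```

The stop was reached: force rose to about 16 N at 40 mm. Back off, lift, and open above the squeeze point.

In the tool's units: -0.11 m is -2.2, 0.073 m is 1.46.

```bash
echo '[[0,0.4,0,0,0,0,0],[0,0.8,0,0,0,0,0],[0,0.9,0,-0.6,0,0,0],[0,0.9,0,-1.4,0,0,0],[0,0.9,0,-2.2,0,0,0],[0.085,0.9,0.7,-2.2,0,0,0],[0.085,0.9,1.46,-2.2,0,0,0],[0.085,0.9,1.46,-2.2,0,0,0],[0.085,0.9,1.46,-2.2,0,0,0],[0.085,0.9,1.46,-2.2,0,0,0]]' > mv.in && python3 jog.py mv.in 25
python3 - <<'E'
from h import *
import cv2
delta(.023,-.005,.002)
a=ctrl.get_image("wrist")[:,:,::-1];b=ctrl.get_image("scene")[130:300,260:430,::-1]
cv2.imwrite("pics/c4.png",np.hstack([cv2.resize(a,(480,360)),cv2.resize(b,(320,360))]))
E
```

```text
t: 5.77
tool_pos: [0.5358, 0.0282, 0.2218]
tool_rot: [-1.64, -2.235, 0.598]
contact_force: [-0.4, 1.0, -0.8]
opening: 0.0605
grip_force: 0.0
t 5.77 now at (polisher mm) [-100.1   -0.6    2.2] q [-0.01  0.19  1.54 -0.16  1.91 -0.33] f tool [1.1 0.3 0.8] open 0.0605 grip 0.0
d [0.0044 0.     0.1231] rot [ 0.0012  0.0006 -0.0011] goal [0.476 0.014 0.115]
```

View pics/c4.png

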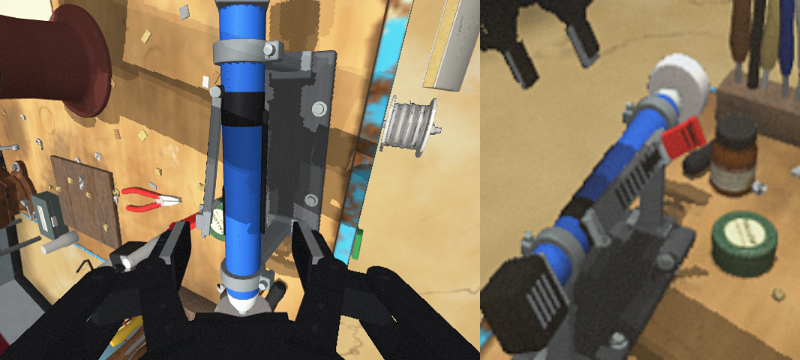

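The lever (685,140) now leans forward toward the wheel, and the open fingers (175,260)/(310,250) straddle the barrel and paddle. Descend with the gripper fully open.

In the tool's units: 0.123 m is 2.46, 0.118 m is 2.36.

```bash
echo '[[0.085,0.09,0,0,0,0,0],[0.085,0.09,0,0,0,0,0],[0.085,0.09,0,0,0,0,0],[0.085,0.09,0,0.6,0,0,0],[0.085,0.09,0,1.2,0,0,0],[0.085,0.09,0,1.7,0,0,0],[0.085,0.09,0,2.1,0,0,0],[0.085,0.09,0,2.36,0,0,0],[0.085,0.09,0,2.46,0,0,0],[0.085,0.09,0,2.46,0,0,0],[0.085,0.09,0,2.46,0,0,0]]' > mv.in && python3 jog.py mv.in
python3 - <<'E'
from h import *
import cv2
delta(.023,-.005,.002)
a=ctrl.get_image("wrist")[:,:,::-1]
cv2.imwrite("pics/c5.png",a)
E
```

```text
t: 6.78
tool_pos: [0.4772, 0.0144, 0.1163]
tool_rot: [-1.642, -2.237, 0.595]
contact_force: [0.4, -0.1, 0.9]
opening: 0.0851
grip_force: 0.0
t 6.78 now at (polisher mm) [21.4 -5.1  1.4] q [-0.03  0.16  1.76 -0.17  1.71 -0.32] f tool [-0.2 -0.2 -1. ] open 0.0851 grip 0.0
d [-0.0001 -0.0006  0.0016] rot [ 0.0042  0.0007 -0.0012] goal [0.476 0.014 0.115]
```

View pics/c5.png

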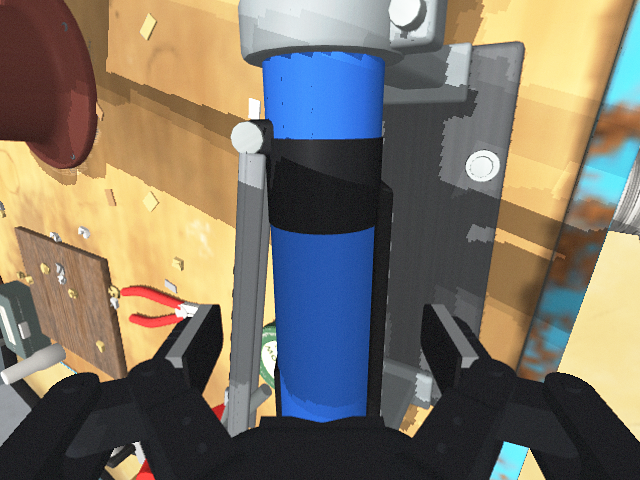

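Fingers straddle the paddle (240,300) and the back grip (385,300) with clearance on both sides. Close.

```bash
echo '[[0,0,0,0.02,0,0,0],[0,0,0,0.02,0,0,0],[0,0,0,0.02,0,0,0],[0,0,0,0.02,0,0,0],[0,0,0,0.02,0,0,0],[0,0,0,0.02,0,0,0],[0,0,0,0.02,0,0,0],[0,0,0,0.02,0,0,0]]' > mv.in && python3 jog.py mv.in 30
python3 -c "
from h import *
delta(.023,-.005,.002)"
```

```text
t: 7.5
tool_pos: [0.4765, 0.014, 0.1163]
tool_rot: [-1.64, -2.236, 0.598]
contact_force: [-0.8, 0.5, 4.7]
opening: 0.0463
grip_force: 34.9
t 7.5 now at (polisher mm) [21.8 -5.   2.1] q [-0.03  0.16  1.76 -0.17  1.71 -0.32] f tool [ 0.8 -2.9 -3.8] open 0.0463 grip 34.9
d [0.     0.0001 0.0012] rot [ 0.0024  0.0012 -0.0009] goal [0.476 0.014 0.115]
```

Opening is 46.3 mm with both sides loaded: 35 N grip, about 3 N net. The paddle is fully in; hold.

```bash
echo '[[0,0,0,0,0,0,0],[0,0,0,0,0,0,0],[0,0,0,0,0,0,0],[0,0,0,0,0,0,0],[0,0,0,0,0,0,0],[0,0,0,0,0,0,0],[0,0,0,0,0,0,0],[0,0,0,0,0,0,0],[0,0,0,0,0,0,0],[0,0,0,0,0,0,0],[0,0,0,0,0,0,0],[0,0,0,0,0,0,0],[0,0,0,0,0,0,0],[0,0,0,0,0,0,0],[0,0,0,0,0,0,0]]' > mv.in && python3 jog.py mv.in 30|tail -3
python3 - <<'E'
from h import *
import cv2
P=ctrl.camera_params("scene")
b=ctrl.get_image("scene")[130:300,260:430,::-1];a=ctrl.get_image("wrist")[100:440,180:460,::-1]
cv2.imwrite("pics/c6.png",np.hstack([cv2.resize(a,(420,510)),cv2.resize(b,(380,510))]))
E
echo '[[0,0,0,0,0,0,0],[0,0,0,0,0,0,0],[0,0,0,0,0,0,0],[0,0,0,0,0,0,0],[0,0,0,0,0,0,0],[0,0,0,0,0,0,0],[0,0,0,0,0,0,0],[0,0,0,0,0,0,0],[0,0,0,0,0,0,0],[0,0,0,0,0,0,0],[0,0,0,0,0,0,0],[0,0,0,0,0,0,0],[0,0,0,0,0,0,0],[0,0,0,0,0,0,0],[0,0,0,0,0,0,0],[0,0,0,0,0,0,0]]' > mv.in && python3 jog.py mv.in 30
```

```text
contact_force: [-0.9, -0.8, 5.9]
opening: 0.047
grip_force: 34.9
t: 10.18
tool_pos: [0.4765, 0.014, 0.1163]
tool_rot: [-1.64, -2.236, 0.598]
contact_force: [0.0, -1.4, 6.1]
opening: 0.0464
grip_force: 34.9
```

View pics/c6.png

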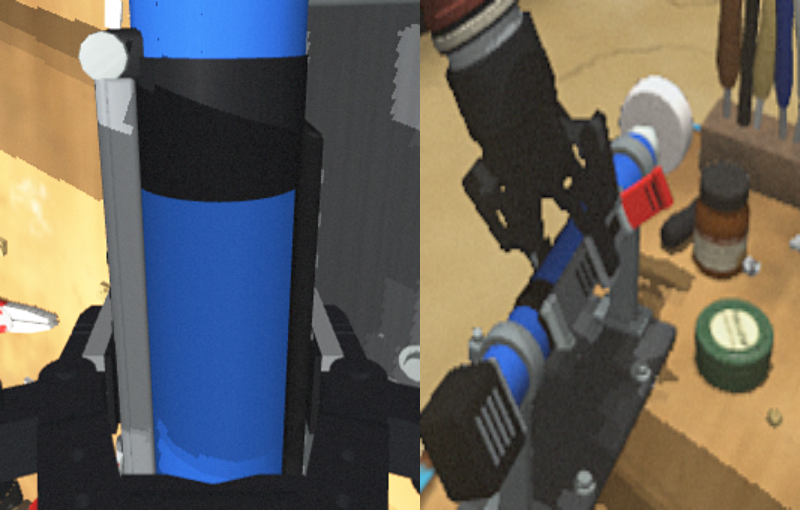

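Paddle lies parallel to the barrel with fingers on both sides; lever still forward at (645,195). Held over 2.5 s. Release, lift, shut, and shift to the wheel side of the lever.

In the tool's units: -0.087 m is -1.74, -0.073 m is -1.46.

```bash
echo '[[0.085,0,0,0,0,0,0],[0.085,0,0,0,0,0,0],[0.085,0,0,0,0,0,0],[0.085,0,0,0,0,0,0],[0.085,0,0,0,0,0,0],[0.085,0,0,0,0,0,0],[0.085,0,0,-0.6,0,0,0],[0.085,0,0,-1.4,0,0,0],[0.085,0,0,-2,0,0,0],[0,0,0,-2.6,0,0,0],[0,-0.6,-0.5,-2.6,0,0,0],[0,-1.2,-1,-2.6,0,0,0],[0,-1.74,-1.46,-2.6,0,0,0],[0,-1.74,-1.46,-2.6,0,0,0],[0,-1.74,-1.46,-2.6,0,0,0],[0,-1.74,-1.46,-2.6,0,0,0],[0,-1.74,-1.46,-2.6,0,0,0]]' > mv.in && python3 jog.py mv.in
python3 -c "
from h import *
delta(.010,.082,.075)"
```

```text
t: 11.6
tool_pos: [0.5032, -0.0675, 0.2628]
tool_rot: [-1.638, -2.236, 0.597]
contact_force: [-0.2, -0.5, 0.2]
opening: -0.0004
grip_force: 0.0
t 11.6 now at (polisher mm) [-105.6   80.8   74.5] q [-0.16  0.08  1.59 -0.24  1.93 -0.5 ] f tool [-0.4 -0.4  0. ] open -0.0004 grip 0.0
d [-0.0012 -0.0007  0.1156] rot [ 0.0016 -0.0001  0.0004] goal [ 0.448 -0.086  0.163]
```

```bash
echo '[[0,-0.04,0,0.6,0,0,0],[0,-0.04,0,1.2,0,0,0],[0,-0.04,0,1.7,0,0,0],[0,-0.04,0,2.1,0,0,0],[0,-0.04,0,2.3,0,0,0],[0,-0.04,0,2.3,0,0,0],[0,-0.04,0,2.3,0,0,0],[0,0.12,0,2.3,0,0,0],[0,0.28,0,2.3,0,0,0],[0,0.4,0,2.3,0,0,0],[0,0.5,0,2.3,0,0,0],[0,0.6,0,2.3,0,0,0],[0,0.66,0,2.3,0,0,0],[0,0.68,0,2.3,0,0,0],[0,0.68,0,2.3,0,0,0]]' > mv.in && python3 jog.py mv.in
python3 -c "
from h import *
delta(.010,.045,.075)"
```

```text
t: 12.85
tool_pos: [0.4384, -0.0527, 0.1638]
tool_rot: [-1.64, -2.236, 0.596]
contact_force: [0.7, -0.7, 0.2]
opening: 0.0001
grip_force: 0.0
t 12.85 now at (polisher mm) [ 8.8 47.2 74.6] q [-0.15  0.01  1.83 -0.22  1.77 -0.45] f tool [-0.9  0.3 -0.4] open 0.0001 grip 0.0
d [ 0.0022 -0.0004  0.0012] rot [ 0.0028  0.     -0.0004] goal [ 0.437 -0.051  0.163]
```

```bash
echo '[[0,0.02,0,0,0,0,0],[0,0.04,0,0,0,0,0],[0,0.04,0,0,0,0,0],[0,0.04,0,0,0,0,0]]' > mv.in && python3 jog.py mv.in
python3 -c "
from h import *
delta(.010,.045,.075)"
```

```text
t: 13.18
tool_pos: [0.4378, -0.0512, 0.1637]
tool_rot: [-1.64, -2.235, 0.596]
contact_force: [0.0, -1.3, 0.2]
opening: 0.0
grip_force: 0.5
t 13.18 now at (polisher mm) [ 9.  45.6 74.7] q [-0.15  0.01  1.83 -0.22  1.77 -0.44] f tool [-1.3 -0.4 -0. ] open 0.0 grip 0.5
d [ 0.0006 -0.0003  0.001 ] rot [ 0.0023 -0.0001 -0.0009] goal [ 0.437 -0.051  0.163]
```

```bash
echo '[[0,0.02,0,0,0,0,0],[0,0.04,0,0,0,0,0],[0,0.04,0,0,0,0,0],[0,0.04,0,0,0,0,0]]' > mv.in && python3 jog.py mv.in
python3 -c "
from h import *
delta(.010,.045,.075)"
```

```text
t: 13.52
tool_pos: [0.4371, -0.0492, 0.1637]
tool_rot: [-1.64, -2.235, 0.597]
contact_force: [0.9, -1.0, 0.0]
opening: -0.0005
grip_force: 0.5
t 13.52 now at (polisher mm) [ 9.  43.5 74.8] q [-0.14  0.01  1.84 -0.22  1.77 -0.44] f tool [-1.2  0.4 -0.3] open -0.0005 grip 0.5
d [-0.0015 -0.0002  0.001 ] rot [ 0.0022 -0.     -0.0008] goal [ 0.437 -0.051  0.163]
```

```bash
echo '[[0,0.02,0,0,0,0,0],[0,0.04,0,0,0,0,0],[0,0.04,0,0,0,0,0],[0,0.04,0,0,0,0,0]]' > mv.in && python3 jog.py mv.in
python3 -c "
from h import *
delta(.010,.045,.075)"
```

```text
t: 13.85
tool_pos: [0.4365, -0.0472, 0.1637]
tool_rot: [-1.64, -2.235, 0.596]
contact_force: [0.5, -1.4, 0.6]
opening: -0.0003
grip_force: 0.4
t 13.85 now at (polisher mm) [ 9.  41.4 74.8] q [-0.14  0.01  1.84 -0.22  1.77 -0.44] f tool [-1.5 -0.2 -0.5] open -0.0003 grip 0.4
d [-0.0036 -0.0002  0.001 ] rot [ 0.0022 -0.0001 -0.0006] goal [ 0.437 -0.051  0.163]
```

In the tool's units: 0.0025 m is 0.05, 0.002 m is 0.04.

```bash
echo '[[0,0.02,0,0,0,0,0],[0,0.04,0,0,0,0,0],[0,0.05,0,0,0,0,0],[0,0.05,0,0,0,0,0]]' > mv.in && python3 jog.py mv.in
python3 -c "
from h import *
delta(.010,.045,.075)"
```

```text
t: 14.18
tool_pos: [0.4361, -0.0456, 0.1639]
tool_rot: [-1.641, -2.236, 0.598]
contact_force: [1.4, -5.5, -0.5]
opening: -0.0001
grip_force: 2.1
t 14.18 now at (polisher mm) [ 8.8 39.7 74.7] q [-0.14  0.01  1.84 -0.22  1.77 -0.43] f tool [-5.7 -0.   0.6] open -0.0001 grip 2.1
d [-0.0053 -0.0003  0.0012] rot [ 0.0027  0.002  -0.0016] goal [ 0.437 -0.051  0.163]
```

The stop is felt (5.7 N). One more millimetre, then withdraw and look.

```bash
echo '[[0,0.02,0,0,0,0,0],[0,0.02,0,0,0,0,0],[0,-0.3,0,0,0,0,0],[0,-0.6,0,0,0,0,0],[0,-0.7,0,-0.6,0,0,0],[0,-0.7,0,-1.4,0,0,0],[0,-0.7,0,-2.2,0,0,0],[0,-0.7,0,-3,0,0,0],[0,-0.7,0,-3.6,0,0,0],[0,-0.7,0,-3.6,0,0,0],[0,-0.7,0,-3.6,0,0,0],[0,-0.7,0,-3.6,0,0,0]]' > mv.in && python3 jog.py mv.in
python3 - <<'E'
from h import *
import cv2
delta(-.2,0,.075)
a=ctrl.get_image("wrist")[60:330,260:480,::-1];b=ctrl.get_image("scene")[130:380,240:440,::-1]
cv2.imwrite("pics/c7.png",np.hstack([cv2.resize(a,(400,500)),cv2.resize(b,(400,500))]))
E
```

```text
t: 15.18
tool_pos: [0.5314, -0.0514, 0.3187]
tool_rot: [-1.639, -2.234, 0.597]
contact_force: [-0.1, -0.3, -0.1]
opening: 0.0004
grip_force: 0.0
t 15.18 now at (polisher mm) [-169.9   74.    75. ] q [-0.13  0.12  1.46 -0.23  2.03 -0.49] f tool [-0.2 -0.1  0.2] open 0.0004 grip 0.0
d [ 0.074 -0.    -0.03 ] rot [ 0.0009 -0.0012 -0.0003] goal [0.524 0.024 0.345]
```

View pics/c7.png

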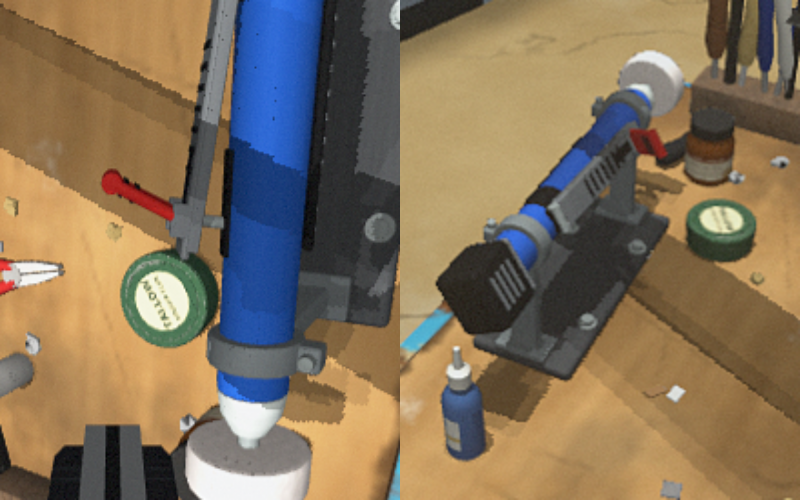

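The lever (140,195) leans fully rearward again, the paddle slopes out, and the bottle, jar and tin stand where they were. The robot is clear, so I hand in.

```bash
python3 -c "
from station import ctrl
print(ctrl.finish_job())"
```

```text
the job is handed in; nothing more can be done
None
```

I handed the job in at about 15 s: lever flipped forward to its stop, paddle squeezed for over 2.5 s at about 35 N with a finger on the back grip, then released and the lever returned to locked; the bottle, jar and tin look unmoved in the last picture, but the hand-in gave no verdict.

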